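Change over the blowing mould

ROBOT

A 6-joint arm with a two-finger parallel gripper is mounted at the origin on a cart in front of the work surface, level with it; the furniture and walls round the work are solid. World frame = base frame: x ahead of the robot, y to its left, z up, the work surface at z = 0. Lengths are in mm, angles in rad, forces in N, time in s.
With the tool pointing down it reaches from about 325 to 775 mm from the base axis. Payload 5.5 kg.
Tool frame: the origin (TCP) lies where the fingers leave the gripper's body, on its centre line; the fingertips stand 80 mm ahead of it and the grasp point (between the pads) lies 61 mm ahead of it; z points along the fingers, y is the line along which they close (so a half turn about z gives the same grasp; the last joint's range is limited). The gripper opens to 88 mm and grips with 3 to 60 N. Pads are 20 mm wide; open, the fingers measure 115 mm over their backs; the gripper's body (75 mm by 178 mm) begins 61 mm behind the grasp point.
Start: joints at [1.141, 0.091, 1.231, -0, 1.82, -0.057], TCP at [218.54, 558.8, 302.631] pointing down, gripper open.
Joint ranges: [-2.87, 2.87], [-0.86, 2.18], [0.17, 2.46], [-1.51, 4.65], [0.06, 2.69], [-2.65, 2.65]. Speed limits (rad/s): [2.57, 2.57, 3.01, 3.14, 3.14, 3.14].

INTERFACE

Orientations are given as a unit quaternion [x, y, z, w].
In Python, from station import monitor, vision, order gives the robot as it stands.
- The arm moves only by the shell command python3 -m jog FILE [OPENING] [FORCE], which reads ROWS from the file FILE. ROWS is a JSON object whose key "motion" holds a list of rows, 1 to 10 of them, each of 4 numbers: dx, dy, dz in mm, then a turn about the tool's z in rad; each row shifts and turns the commanded pose from where the row before left it, along the tool's axes as they then stand; what a row does not reach is not made up. A row lasts 1/12 s, in which the tool goes at most 41.7 mm and 0.125 rad, less where a joint would pass 70% of its speed; a pose out of reach is approached as far as the arm can. OPENING is the finger opening in mm, set as the command begins (- or left out keeps the last). The fingers move at their own pace and stop on an object; FORCE is the grip in N (left out, the last holds). Time passes only in rows, so rows that do not move let the fingers close. It prints the time, the measured TCP pose, the force, the opening and the grip force at its end. Input that does not fit is refused with a message, and nothing moves.
- monitor.observe(): the state, without advancing time (a new reading comes with each control period).
- vision.snapshot(name): name is "scene" or "side" or "wrist"; returns a dict with "image" (400x640x3 uint8, red, green, blue), "fx", "fy", "cx", "cy" (pixels), "R" (3x3) and "t" (3): a world point X has camera coordinates R X + t. Camera axes: x right, y down, z forward; pixel columns grow to the right and rows downward; lengths in mm; the calibration is good to about 2 mm. A picture is of the moment at which its call begins. There is no depth.
- order.finish_job(): hands the job in; it is judged then, once.
Trained networks look in a picture, given as the dict that the camera call returned (one of the last four; its "shot" number tells which), for a name from the list of things; names that differ only in an ending like _2 or _b are one class to them, and where a whole thing is asked for, a point or a joint stands for the part that bears it (a point fixed in the world has none). Each returns a list of dicts, best first, with "conf" (0 to 1); they miss things now and then, are a little off and sometimes report something else, mostly with a low value. They report only what shows in the picture. A call takes as long as a camera call.
- vision.look_for(query, picture): "xyz" ([x, y, z] in mm, in the coordinates of the camera as it stood for that picture, good to about 4 mm: the middle of the surface that is visible of it).
- vision.tip_of(query, picture): "xyz" ([x, y, z] in mm, in the coordinates of the camera as it stood for that picture, good to about 4 mm: a listed point, or the origin of a listed thing).
The state is a dict: "t": time; "joint_positions": joint angles; "qvel": joint speeds; "joint_efforts": joint torques, N m; "tcp_pos": TCP position; "eef_rot": TCP orientation; "ft_force": force on the tool from outside, world axes, zero at the start; "torque": the same for the moment, N m; "grip_width": finger opening in mm; "finger_force": force on a finger pad.
Only numpy, scipy, OpenCV 4.12 (cv2) and the standard library are available. Lean on these libraries where they do the work, as an engineer would, in place of code of your own. Each camera call takes 0.05 s, during which the arm holds its last target. There are 200 camera calls.

TASK

Change over the blowing mould: the mould that now stands in the station goes to the large seat of the rack, and the mould from that seat goes into the station; the cork mat is free for setting things down meanwhile. When you are done the steel guide ring sits in the mouth of the mould that is now in the station, and the wooden dust cap closes the mould that is now in the rack, all of them standing straight and fully down. Keep the moulds upright throughout and leave the small mould, the graphite block and the tape roll where they are.

Things in the scene. Friction and masses are not known exactly. Their poses are not given: they have to be found in the camera images.
- station_seat (a point): Floor centre of the nest in the blowing station: fixed grey steel plate 125 x 125 x 12 mm with a bolt in each corner, a brass air inlet reaching 26 mm out low on its -y side and a steel ring, 84 mm outside, on top. The nest in the ring is 61 mm across, 8 mm deep; this point is 12 mm above the worktop, the ring's top 20 mm. z up, x and y along the plate's edges.
- rack_seat (a point): Floor centre of the large seat in the mould rack: fixed brown wooden board 96 mm (its x) by 242 mm (its y), 20 mm high, with two round nests 8 mm deep. The large seat is 62 mm across; this point is 12 mm above the worktop. The board's centre is 58 mm along -y from here; the small nest, 51 mm across and holding the small mould, 116 mm along -y. z up.
- mat: Fixed cork mat, 140 mm (its x) by 210 mm (its y), 5 mm thick, empty at the start, for setting things down. Origin at the centre of its underside on the worktop, z up.
- mould_plain: Loose brass blowing mould, plain and round outside: 50 mm diameter, 60 mm high, 0.28 to 0.56 kg, open on top with a bore 30 mm across and 48 mm deep. Origin at the centre of its underside, z up along its axis. At the start either this or the ribbed mould stands in the station, the other in the large seat of the rack.
- mould_ribbed: Loose brass blowing mould like the plain one (foot 50 mm, 60 mm high, bore 30 mm across and 48 mm deep, 0.29 to 0.59 kg) but with twelve upright half-round ribs round the outside from 12 to 59 mm up, 60 mm across over the ribs. Origin at the centre of its underside, z up along its axis.
- guide: Loose steel guide ring, 0.12 kg: round open cup 42 mm in diameter, 10 to 44 mm above its origin, on a hollow spigot 22 mm wide, 10 mm long, tapered to 17 mm. The spigot goes loosely into a mould's bore, the cup rests on the mould's top (origin 50 mm above the mould's). On a flat surface it stands on the spigot. Origin: centre of the spigot's end, z up. Starts in the station's mould.
- cap: Loose dust cap of pale turned wood, 0.04 kg: plug 22 mm wide, 10 mm long, tapered to 15 mm; flange 40 mm wide 10 to 14 mm above the origin; grip knob 20 mm wide from 25 to 40 mm. The plug goes loosely into a mould's bore, the flange rests on the mould's top (origin 50 mm above the mould's). Origin: centre of the plug's end, z up. Starts on the rack's mould.
- small_mould: Bystander, loose: small round brass mould, 42 mm diameter, 39 mm high, in the small nest of the rack. It stays there. Origin at the centre of its underside.
- graphite: Bystander, loose: black graphite block 50 x 70 x 22 mm lying on the worktop in front. Origin at the centre of its underside.
- tape: Bystander, loose: roll of tan tape, 69 mm diameter, 19 mm high, lying flat on the worktop in front. Origin at the centre of its underside.

How it is judged:
By the outcome, as a careful person would: the job done as asked, in the order asked, and still so for the second after the job is handed in, with the robot touching nothing.
It also fails if it takes over 141 s, if anything falls off the work surface, if the arm or the gripper's body presses on something with over 40 N, if the wrist force passes 120 N, or if a joint passes its speed limit or range.

## Working session

There is one attempt and no reset: what is moved stays moved. The work goes in short steps, Python scripts to look and compute and a shell command to move; the robot and the scene stay as the last step left them, time stands still between calls to the robot, and variables do not carry over. Pictures are saved under pics/ and viewed, at most 18 in all, crops included, and the job is handed in when it is done.

```bash
mkdir -p pics
cat > h.py <<'E'
import numpy as np, cv2
from station import monitor, vision, order
def world(p,x): return np.array(p["R"]).T@(np.array(x)-np.array(p["t"]))
def px(p,X):
    c=np.array(p["R"])@np.array(X)+np.array(p["t"]); return (p["fx"]*c[0]/c[2]+p["cx"],p["fy"]*c[1]/c[2]+p["cy"])
def ray(p,u,v,z):
    R=np.array(p["R"]);o=-R.T@np.array(p["t"]);d=R.T@np.array([(u-p["cx"])/p["fx"],(v-p["cy"])/p["fy"],1]);return o+d*(z-o[2])/d[2]
def save(p,n): cv2.imwrite("pics/"+n+".png",np.array(p["image"])[:,:,::-1])
def rep(p,names):
    for n in names:
        print(n,[(np.round(world(p,r["xyz"])).tolist(),round(r["conf"],2)) for r in vision.tip_of(n,p)[:2]])
E
python3 - <<'E'
from h import *
s=monitor.observe();print(s["t"],s["tcp_pos"],s["eef_rot"])
N=["station_seat","rack_seat","mat","mould_plain","mould_ribbed","guide","cap","small_mould","graphite","tape"]
ps=[]
for c in["scene","side"]:
    p=vision.snapshot(c);save(p,c+"0");print(c,-np.array(p["R"]).T@np.array(p["t"]));rep(p,N);ps.append(p["image"])
cv2.imwrite("pics/both.png",np.vstack(ps)[:,:,::-1][:,:, :])
E
```

```text
0.0 [218.4737763  558.65295415 301.48961659] [ 1.85320901e-01  9.82677558e-01 -9.61487458e-04 -2.36048292e-04]
scene [-210.04843131 -436.47074155  756.06139884]
station_seat [([510.0, 26.0, 12.0], 0.65)]
rack_seat [([477.0, -200.0, 11.0], 0.64)]
mat [([526.0, 320.0, 4.0], 0.79)]
mould_plain [([508.0, 32.0, 7.0], 0.61)]
mould_ribbed [([476.0, -206.0, 14.0], 0.92)]
guide [([508.0, 30.0, 58.0], 0.49)]
cap [([479.0, -204.0, 57.0], 0.63)]
small_mould [([485.0, -319.0, 15.0], 0.88)]
graphite [([363.0, 146.0, -4.0], 0.73), ([480.0, -201.0, 11.0], 0.47)]
tape [([361.0, -117.0, 1.0], 0.72)]
side [ 228.04988402 -828.23845725  694.2375433 ]
station_seat [([510.0, 26.0, 16.0], 0.93)]
rack_seat []
mat [([528.0, 320.0, 0.0], 0.81)]
mould_plain [([510.0, 32.0, 13.0], 0.57)]
mould_ribbed [([482.0, -207.0, 9.0], 0.89), ([513.0, 27.0, 12.0], 0.29)]
guide [([512.0, 32.0, 62.0], 0.49)]
cap [([481.0, -197.0, 64.0], 0.56)]
small_mould [([487.0, -315.0, 14.0], 0.88)]
graphite [([367.0, 149.0, 1.0], 0.65)]
tape [([359.0, -115.0, 0.0], 0.76)]
```

View pics/scene0.png

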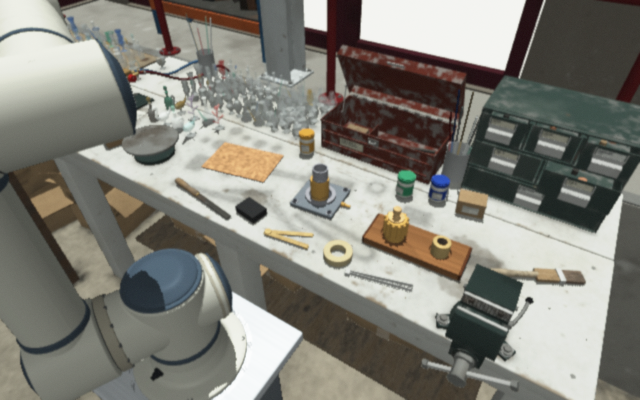

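View pics/side0.png

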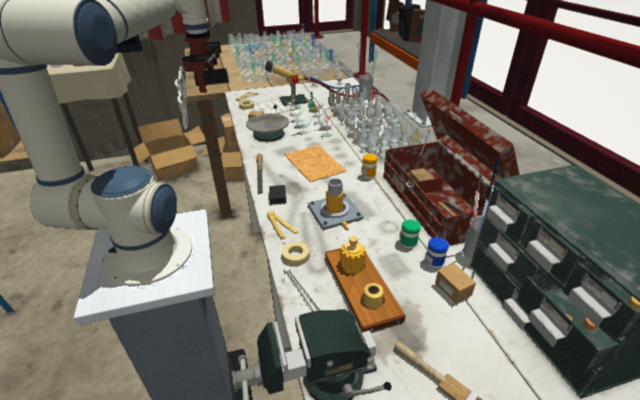

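Plain mould and guide are in the station at about scene px (320,190); ribbed mould and cap are in the rack at about (396,230). The mat at (243,162) is empty. I'll square the tool to the world axes and hover over the station.

```bash
echo '{"motion": [[0, 0, 0, -0.125], [0, 0, 0, -0.125], [0, 0, 0, -0.123], [-18, -33, 2, 0], [-18, -33, 2, 0], [-18, -33, 2, 0], [-18, -33, 2, 0], [-18, -33, 2, 0], [-18, -33, 2, 0], [-18, -33, 2, 0]]}' > mv.in && python3 -m jog mv.in 88 20; echo '{"motion": [[-18, -33, 2, 0], [-18, -33, 2, 0], [-18, -33, 2, 0], [-18, -33, 2, 0], [-18, -33, 2, 0], [-18, -33, 2, 0], [-18, -33, 2, 0], [-18, -33, 2, 0], [-18, -33, 2, 0], [0, 0, 0, 0]]}' > mv.in && python3 -m jog mv.in
python3 - <<'E'
from h import *
p=vision.snapshot("wrist");save(p,"w1");print(-np.array(p["R"]).T@np.array(p["t"]));rep(p,["station_seat","mould_plain","guide"]);s=monitor.observe();print(s["tcp_pos"],s["eef_rot"])
print(px(p,[510,28,106]),px(p,[510,28,20]))
E
```

```text
t: 1.93
tcp_pos: [345.0, 326.2, 288.7]
eef_rot: [-0.0, 1.0, 0.0, 0.0]
ft_force: [0.9, -0.5, -0.0]
grip_width: 87.8
finger_force: 0.0
t: 2.77
tcp_pos: [508.3, 25.7, 269.5]
eef_rot: [0.003, 1.0, -0.001, -0.0]
ft_force: [0.2, 0.4, -0.5]
grip_width: 87.5
finger_force: 0.0
[434.17384165  27.40080405 351.0795473 ]
station_seat [([487.0, -313.0, 11.0], 0.36)]
mould_plain [([511.0, 34.0, 10.0], 0.87)]
guide [([507.0, 25.0, 61.0], 0.71)]
[506.37150046  31.5636199  270.79098493] [-3.21035900e-04  9.99999910e-01  2.74660741e-04 -2.46256340e-05]
(np.float64(321.91292324712384), np.float64(212.23504769482238)) (np.float64(321.6367640519081), np.float64(190.91607745922462))
```

View pics/w1.png

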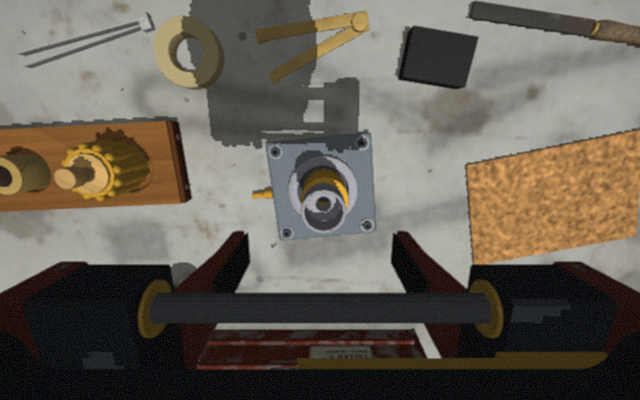

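Run:
```python
from h import *
p=vision.snapshot("wrist")
im=np.array(p["image"])[:,:,::-1]
cv2.imwrite("pics/w1z.png",cv2.resize(im[120:250,250:390],None,fx=5.5,fy=4.6*5.5/4.6*0.83 if 0 else 4.5,interpolation=cv2.INTER_CUBIC))
print("rim",ray(p,323,209,106))
b=[ray(p,u,v,16) for u,v in[(278,151),(362,143),(368,225),(286,233)]];print("plate",np.mean(b,0),[x[:2].round() for x in b])
```

```text
rim [505.55652985  35.35484541 106.        ]
plate [507.89448757  36.89579574  16.        ] [array([462., -16.]), array([453.,  81.]), array([553.,  93.]), array([564., -10.])]
```

View pics/w1z.png

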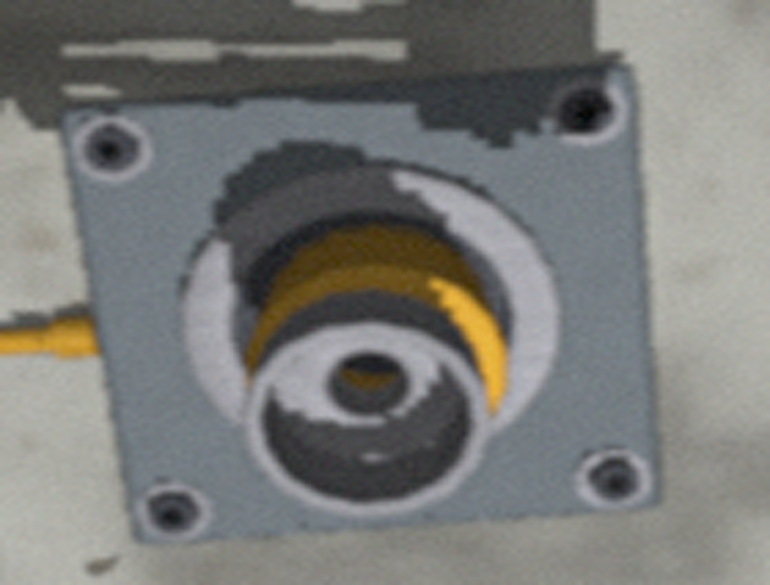

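Run:
```python
from h import *
p=vision.snapshot("wrist");s=monitor.observe();print(s["tcp_pos"],s["t"])
print("rim",ray(p,317.1,213.3,106))
b=[ray(p,u,v,14) for u,v in[(269.8,152.9),(356.4,144.2),(361.6,225.6),(281.5,233.1)]];print("plate",np.mean(b,0))
print("mat corner",ray(p,467,164,5),ray(p,474,263,5))
rep(p,["mat","station_seat"])
```

```text
[506.27287775  32.13673922 271.04854805] 3.0667
rim [509.66893192  30.37880367 106.        ]
plate [509.54185913  29.78324511  14.        ]
mat corner [478.21282504 212.46298722   5.        ] [611.34897126 240.47844753   5.        ]
mat [([524.0, 322.0, 1.0], 0.74)]
station_seat []
```

```bash
echo '{"motion": [[-3, -1, 20, 0], [0, 0, 30, 0], [0, 0, 30, 0], [0, 0, 25, 0], [0, 0, 10, 0], [0, 0, 0, 0], [0, 0, 0, 0], [0, 0, 0, 0]]}' > mv.in && python3 -m jog mv.in 88; echo '{"motion": [[0, 0, 0, 0], [0, 0, 0, 0], [0, 0, 0, 0], [0, 0, 0, 0], [0, 0, 0, 0], [0, 0, 0, 0], [0, 0, 0, 0], [0, 0, 0, 0]]}' > mv.in && python3 -m jog mv.in 36 15
```

```text
t: 3.83
tcp_pos: [510.5, 30.2, 158.0]
eef_rot: [-0.0, 1.0, -0.0, 0.002]
ft_force: [-0.3, -0.8, 0.8]
grip_width: 87.7
finger_force: 0.0
t: 4.5
tcp_pos: [509.6, 29.7, 155.6]
eef_rot: [-0.0, 1.0, -0.0, -0.0]
ft_force: [0.2, 0.3, 0.2]
grip_width: 41.7
finger_force: 15.0
```

```bash
echo '{"motion": [[0, 0, -15, 0], [0, 0, -25, 0], [0, 5, -20, 0], [0, 20, 0, 0], [0, 30, 0, 0], [0, 35, 0, 0], [0, 35, 0, 0], [0, 35, 0, 0], [0, 35, 0, 0], [0, 35, 0, 0]]}' > mv.in && python3 -m jog mv.in; echo '{"motion": [[0, 35, 0, 0], [0, 35, 0, 0], [0, 30, 0, 0], [0, 20, 0, 0], [0, 5, 0, 0], [0, 0, 30, 0], [0, 0, 30, 0], [0, 0, 25, 0], [0, 0, 15, 0], [0, 0, 7, 0]]}' > mv.in && python3 -m jog mv.in; echo '{"motion": [[0, 0, 5, 0], [0, 0, 2, 0], [0, 0, 0, 0], [0, 0, 0, 0], [0, 0, 0, 0], [0, 0, 0, 0]]}' > mv.in && python3 -m jog mv.in
```

```text
t: 5.33
tcp_pos: [509.2, 261.5, 215.2]
eef_rot: [-0.0, 1.0, -0.0, -0.0]
ft_force: [1.4, -0.1, -1.1]
grip_width: 41.5
finger_force: 15.0
t: 6.17
tcp_pos: [508.4, 383.2, 104.5]
eef_rot: [0.0, 1.0, -0.002, -0.002]
ft_force: [0.2, -1.0, -1.6]
grip_width: 41.6
finger_force: 15.0
t: 6.67
tcp_pos: [510.0, 385.1, 102.9]
eef_rot: [-0.0, 1.0, 0.001, 0.001]
ft_force: [-0.5, -0.1, -1.1]
grip_width: 41.5
finger_force: 15.0
```

```bash
echo '{"motion": [[0, 0, 1.5, 0], [0, 0, 1.5, 0], [0, 0, 0, 0], [0, 0, 0, 0]]}' > mv.in && python3 -m jog mv.in; echo '{"motion": [[0, 0, 0, 0], [0, 0, 0, 0], [0, 0, 0, 0], [0, 0, 0, 0], [0, 0, 0, 0], [0, 0, 0, 0]]}' > mv.in && python3 -m jog mv.in 88;  echo '{"motion": [[0, 0, -20, 0], [0, 0, -35, 0], [0, 0, -35, 0], [0, 0, -35, 0], [0, 0, -35, 0], [0, 0, -10, 0], [0, 0, 0, 0], [0, 0, 0, 0], [0, 0, 0, 0]]}' > mv.in && python3 -m jog mv.in
python3 - <<'E'
from h import *
p=vision.snapshot("wrist");save(p,"w2");s=monitor.observe();print(s["tcp_pos"]);rep(p,["guide","mat"]);print(px(p,[510,385,49]))
E
```

```text
t: 7.0
tcp_pos: [509.6, 384.9, 98.7]
eef_rot: [-0.0, 1.0, 0.0, 0.0]
ft_force: [0.8, -0.0, -0.6]
grip_width: 41.7
finger_force: 15.0
t: 7.5
tcp_pos: [509.6, 384.8, 98.7]
eef_rot: [-0.0, 1.0, -0.0, 0.0]
ft_force: [0.7, -0.3, 0.4]
grip_width: 77.6
finger_force: 0.0
t: 8.25
tcp_pos: [509.2, 384.6, 265.6]
eef_rot: [-0.0, 1.0, -0.001, -0.002]
ft_force: [0.0, -0.1, -0.5]
grip_width: 88.0
finger_force: 0.0
[509.09787188 384.5167152  265.21396459]
guide [([509.0, 382.0, 2.0], 0.92)]
mat [([528.0, 322.0, -0.0], 0.97)]
(np.float64(319.9371380444031), np.float64(197.3872871998448))
```

View pics/w2.png

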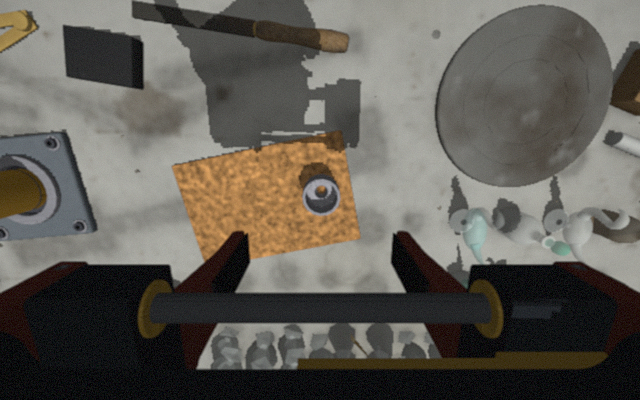

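Guide stands upright on the mat at px (321,196), as expected. Next: hover over the rack.

```bash
echo '{"motion": [[0, -15, 0, 0], [0, -30, 0, 0], [2, -35, 0, 0], [2, -35, 0, 0], [2, -35, 0, 0], [2, -35, 0, 0], [2, -35, 0, 0], [2, -35, 0, 0], [2, -35, 0, 0], [2, -35, 0, 0]]}' > mv.in && python3 -m jog mv.in; echo '{"motion": [[2, -35, 0, 0], [2, -35, 0, 0], [2, -35, 0, 0], [2, -35, 0, 0], [2, -35, 0, 0], [2, -35, 0, 0], [2, -35, 0, 0], [0, -18, 0, 0], [0, 0, 0, 0], [0, 0, 0, 0]]}' > mv.in && python3 -m jog mv.in; echo '{"motion": [[0, 0, 0, 0], [0, 0, 0, 0], [0, 0, 0, 0]]}' > mv.in && python3 -m jog mv.in
python3 - <<'E'
from h import *
p=vision.snapshot("wrist");s=monitor.observe();print(s["tcp_pos"],-np.array(p["R"]).T@np.array(p["t"]));rep(p,["cap","mould_ribbed","rack_seat","small_mould"])
im=np.array(p["image"])[:,:,::-1]
cv2.imwrite("pics/w3.png",cv2.resize(im[100:260,200:400],None,fx=3.7,fy=3.7,interpolation=cv2.INTER_CUBIC))
E
```

```text
t: 9.23
tcp_pos: [492.9, 58.3, 267.3]
eef_rot: [-0.0, 1.0, -0.0, -0.001]
ft_force: [0.5, -0.8, -0.6]
grip_width: 87.9
finger_force: 0.0
t: 10.07
tcp_pos: [479.3, -203.7, 267.2]
eef_rot: [0.001, 1.0, 0.001, -0.001]
ft_force: [0.4, -0.1, 0.2]
grip_width: 88.0
finger_force: 0.0
t: 10.32
tcp_pos: [479.9, -202.0, 268.6]
eef_rot: [-0.001, 1.0, 0.0, 0.0]
ft_force: [0.5, 0.6, 0.0]
grip_width: 88.1
finger_force: 0.0
[ 479.89355018 -202.07148217  268.66723449] [ 405.73114258 -201.08738384  350.14981007]
cap [([479.0, -196.0, 59.0], 0.73)]
mould_ribbed [([480.0, -202.0, 8.0], 0.78)]
rack_seat [([475.0, -198.0, 60.0], 0.2)]
small_mould []
```

View pics/w3.png

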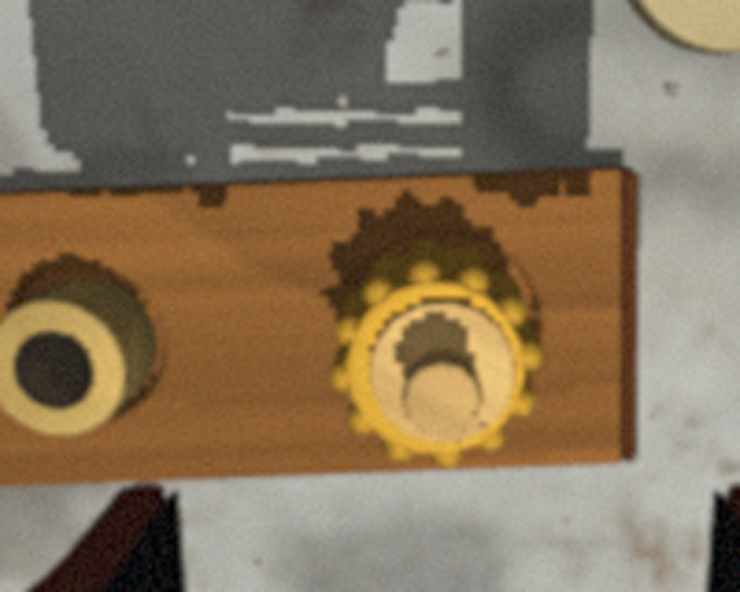

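Run:
```python
from h import *
p=vision.snapshot("wrist")
f=lambda a,b,z:ray(p,200+a/3.7,100+b/3.7,z)
print("knob",f(443,398,102),"flange",f(447,373,76),"rim",f(436,372,72))
A=f(623,172,20);B=f(633,460,20);d=(B-A)[:2];n=np.linalg.norm(d);d/=n
print(n,d,"seat",(A+B)[:2]/2-63*np.array([-d[1],d[0]]),(A+B)[:2]/2)
for a in[(538,355),(533,405),(424,272),(377,291),(447,455),(497,440),(401,452),(480,280),(341,378),(347,330)]:
    q=f(*a,71)-f(436,372,72);print(a,round(np.degrees(np.arctan2(q[1],q[0]))%30,1),round(np.linalg.norm(q[:2]),1))
```

```text
knob [ 478.27902945 -201.95596845  102.        ] flange [ 478.85985362 -200.9071181    76.        ] rim [ 479.64634762 -203.90566901   72.        ]
94.40811290150803 [0.9967019  0.08115002] seat [ 481.7676275  -205.50249832] [ 476.6551763  -142.71027872]
(538, 355) 9.3 28.3
(533, 405) 10.1 28.5
(424, 272) 6.6 27.6
(377, 291) 5.4 27.3
(447, 455) 7.1 24.6
(497, 440) 10.5 26.2
(401, 452) 7.2 25.5
(480, 280) 4.9 27.9
(341, 378) 4.4 26.2
(347, 330) 4.5 26.8
```

```bash
echo '{"motion": [[1, 0, 20, 0], [0, 0, 30, 0], [0, 0, 30, 0], [0, 0, 20, 0], [0, 0, 8, 0], [0, 0, 0, 0], [0, 0, 0, 0], [0, 0, 0, 0]]}' > mv.in && python3 -m jog mv.in 50; echo '{"motion": [[0, 0, 0, 0], [0, 0, 0, 0], [0, 0, 0, 0], [0, 0, 0, 0], [0, 0, 0, 0], [0, 0, 0, 0], [0, 0, 0, 0], [0, 0, 0, 0]]}' > mv.in && python3 -m jog mv.in 14 10;  echo '{"motion": [[0, 0, -8, 0], [0, 0, -20, 0], [0, 0, -25, 0], [0, 0, -20, 0], [0, 0, 0, 0], [0, 0, 0, 0], [0, 0, 0, 0]]}' > mv.in && python3 -m jog mv.in
```

```text
t: 11.28
tcp_pos: [479.4, -203.5, 162.7]
eef_rot: [-0.0, 1.0, -0.001, 0.001]
ft_force: [-0.3, -0.1, 1.2]
grip_width: 50.0
finger_force: 0.0
t: 11.95
tcp_pos: [478.8, -203.2, 160.9]
eef_rot: [-0.0, 1.0, -0.0, 0.0]
ft_force: [0.6, -0.1, 2.0]
grip_width: 19.9
finger_force: 10.0
t: 12.53
tcp_pos: [478.4, -203.0, 232.5]
eef_rot: [-0.0, 1.0, 0.0, -0.001]
ft_force: [0.4, -0.4, -1.5]
grip_width: 19.5
finger_force: 10.0
```

```bash
echo '{"motion": [[0, 15, 0, 0], [-3, 28, 0, 0], [-5, 35, 0, 0], [-5, 35, 0, 0], [-5, 35, 0, 0], [-5, 35, 0, 0], [-5, 30, 0, 0], [-2, 15, 0, 0], [0, 5, 0, 0], [0, 0, 0, 0]]}' > mv.in && python3 -m jog mv.in; echo '{"motion": [[0, 0, 0, 0], [0, 0, 0, 0], [0, 0, 0, 0], [0, 0, 0, 0]]}' > mv.in && python3 -m jog mv.in
python3 - <<'E'
from h import *
p=vision.snapshot("wrist");s=monitor.observe();print(s["tcp_pos"]);rep(p,["cap","mould_plain"])
im=np.array(p["image"])[:,:,::-1];print(px(p,[510,30,72]))
cv2.imwrite("pics/w4.png",cv2.resize(im[120:280,220:420],None,fx=3.7,fy=3.7,interpolation=cv2.INTER_CUBIC))
E
```

```text
t: 13.37
tcp_pos: [508.2, 30.8, 231.9]
eef_rot: [-0.001, 1.0, -0.0, -0.001]
ft_force: [-0.3, 0.1, -0.6]
grip_width: 19.7
finger_force: 10.0
t: 13.7
tcp_pos: [508.6, 28.8, 233.6]
eef_rot: [0.001, 1.0, -0.0, -0.0]
ft_force: [-0.3, 0.1, -0.3]
grip_width: 20.0
finger_force: 10.0
[508.63870233  28.96170366 233.64221187]
cap [([510.0, 31.0, 132.0], 0.71)]
mould_plain [([528.0, 321.0, -6.0], 0.67), ([511.0, 33.0, 10.0], 0.63)]
(np.float64(320.2671754608443), np.float64(212.3697324477919))
```

View pics/w4.png

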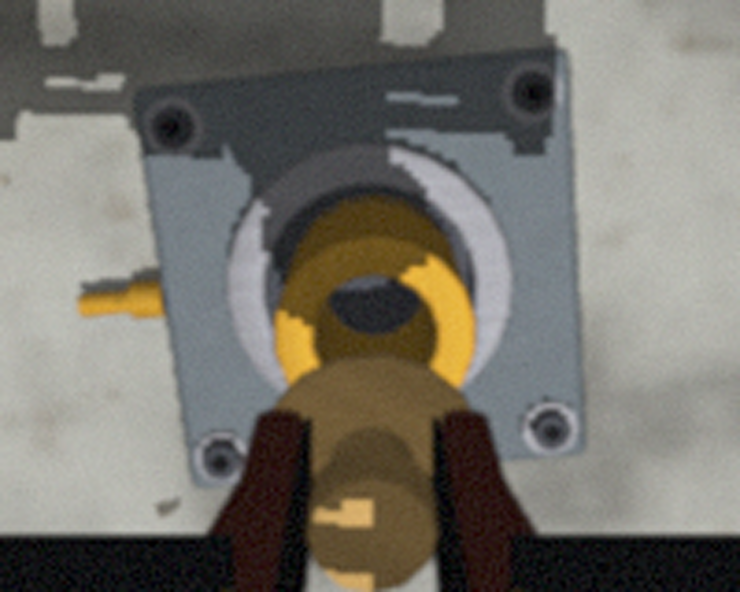

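```bash
echo '{"motion": [[1, 1.5, 10, 0], [0, 0, 25, 0], [0, 0, 20, 0], [0, 0, 10, 0], [0, 0, 5, 0], [0, 0, 2, 0], [0, 0, 0, 0], [0, 0, 0, 0], [0, 0, 0, 0]]}' > mv.in && python3 -m jog mv.in; echo '{"motion": [[0, 0, 1, 0], [0, 0, 0, 0], [0, 0, 0, 0], [0, 0, 0, 0]]}' > mv.in && python3 -m jog mv.in
```

```text
t: 14.6
tcp_pos: [508.2, 31.4, 162.8]
eef_rot: [-0.0, 1.0, -0.0, 0.001]
ft_force: [-0.2, 0.7, 0.0]
grip_width: 19.7
finger_force: 10.0
t: 14.93
tcp_pos: [507.7, 31.4, 160.8]
eef_rot: [-0.0, 1.0, 0.0, 0.0]
ft_force: [0.0, 0.0, -0.3]
grip_width: 19.4
finger_force: 10.0
```

```bash
echo '{"motion": [[0, 0, 0, 0], [0, 0, 0, 0], [0, 0, 0, 0], [0, 0, 0, 0], [0, 0, 0, 0], [0, 0, 0, 0], [0, 0, -20, 0], [0, 0, -30, 0], [0, 0, -30, 0], [0, 0, -20, 0]]}' > mv.in && python3 -m jog mv.in 88; echo '{"motion": [[0, 0, 0, 0], [0, 0, 0, 0], [0, 0, 0, 0], [0, 0, 0, 0]]}' > mv.in && python3 -m jog mv.in
python3 - <<'E'
from h import *
p=vision.snapshot("wrist");s=monitor.observe();print(s["tcp_pos"])
im=np.array(p["image"])[:,:,::-1];print([(np.array(px(p,[507.5,31,z]))-[220,120])*3.7 for z in(72,76,102)])
cv2.imwrite("pics/w5.png",cv2.resize(im[120:280,220:420],None,fx=3.7,fy=3.7,interpolation=cv2.INTER_CUBIC))
E
```

```text
t: 15.77
tcp_pos: [507.9, 31.4, 263.6]
eef_rot: [-0.0, 1.0, -0.0, 0.001]
ft_force: [-0.2, 0.5, -0.1]
grip_width: 83.0
finger_force: 0.0
t: 16.1
tcp_pos: [507.2, 31.4, 258.6]
eef_rot: [-0.0, 1.0, 0.0, -0.002]
ft_force: [0.3, -0.7, -1.3]
grip_width: 87.8
finger_force: 0.0
[507.17262819  31.36021419 258.60358256]
[array([364.95157619, 312.01235799]), array([364.87867885, 316.09993376]), array([364.34990304, 345.75000261])]
```

View pics/w5.png

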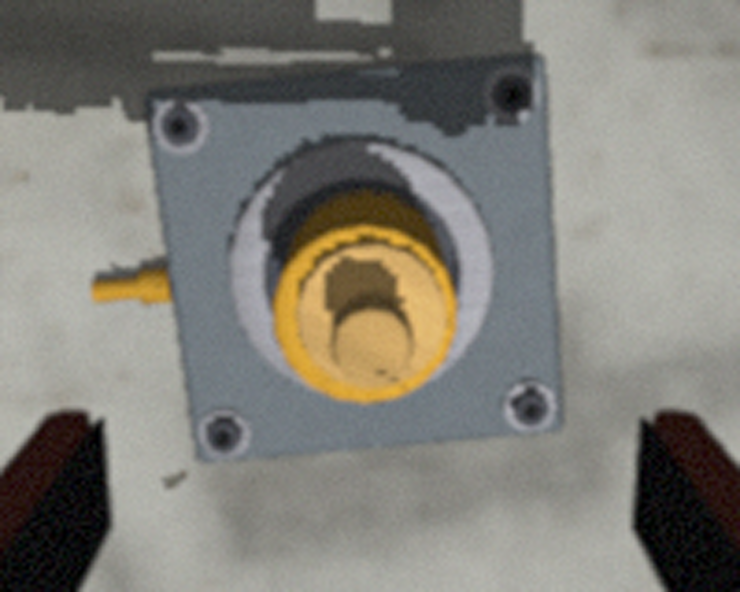

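Cap sits flat and concentric on the plain mould (px ~ (370,310) in the crop). Now grip the mould below it.

```bash
echo '{"motion": [[0, 0, 20, 0], [0, 0, 35, 0], [0, 0, 35, 0], [0, 0, 30, 0], [0, 0, 15, 0], [0, 0, 10, 0], [0, 0, 0, 0], [0, 0, 0, 0], [0, 0, 0, 0]]}' > mv.in && python3 -m jog mv.in; echo '{"motion": [[0, 0, 0, 0], [0, 0, 0, 0], [0, 0, 0, 0], [0, 0, 0, 0], [0, 0, 0, 0], [0, 0, 0, 0], [0, 0, 0, 0], [0, 0, 0, 0]]}' > mv.in && python3 -m jog mv.in 44 40; echo '{"motion": [[0, 0, -5, 0], [0, 0, -10, 0], [0, 0, -15, 0], [0, 0, -15, 0], [0, 0, -5, 0], [0, 0, 0, 0], [0, 0, 0, 0], [0, 0, 0, 0]]}' > mv.in && python3 -m jog mv.in
```

```text
t: 16.9
tcp_pos: [508.4, 31.4, 117.1]
eef_rot: [-0.0, 1.0, -0.0, 0.001]
ft_force: [0.4, 0.3, -0.1]
grip_width: 87.7
finger_force: 0.0
t: 17.57
tcp_pos: [507.7, 30.9, 115.9]
eef_rot: [0.0, 1.0, -0.001, 0.0]
ft_force: [-0.9, -2.7, 1.8]
grip_width: 49.3
finger_force: 40.0
t: 18.23
tcp_pos: [507.2, 31.5, 164.4]
eef_rot: [-0.0, 1.0, 0.0, -0.001]
ft_force: [0.5, -0.5, -4.9]
grip_width: 49.0
finger_force: 40.0
```

```bash
echo '{"motion": [[0, 10, 0, 0], [-2, 20, 0, 0], [-3, 28, 0, 0], [-3, 28, 0, 0], [-3, 28, 0, 0], [-3, 28, 0, 0], [-2, 28, 0, 0], [-1, 28, 0, 0], [0, 20, 0, 0], [0, 12, 0, 0]]}' > mv.in && python3 -m jog mv.in; echo '{"motion": [[0, 6, 0, 0], [0, 0, 0, 0], [0, 0, 10, 0], [0, 0, 20, 0], [0, 0, 12, 0], [0, 0, 7, 0], [0, 0, 4, 0], [0, 0, 2, 0], [0, 0, 0, 0], [0, 0, 0, 0]]}' > mv.in && python3 -m jog mv.in; echo '{"motion": [[0, 0, 1.5, 0], [0, 0, 0, 0], [0, 0, 0, 0], [0, 0, 0, 0]]}' > mv.in && python3 -m jog mv.in
```

```text
t: 19.07
tcp_pos: [523.6, 264.3, 164.4]
eef_rot: [-0.001, 1.0, 0.0, -0.001]
ft_force: [-0.2, -0.2, -4.9]
grip_width: 49.3
finger_force: 40.0
t: 19.9
tcp_pos: [525.0, 267.3, 111.4]
eef_rot: [0.0, 1.0, 0.0, 0.001]
ft_force: [0.4, 0.3, -5.1]
grip_width: 49.4
finger_force: 40.0
t: 20.23
tcp_pos: [524.7, 267.5, 109.4]
eef_rot: [-0.0, 1.0, 0.0, 0.0]
ft_force: [1.3, -0.1, -4.9]
grip_width: 49.3
finger_force: 40.0
```

Not yet bearing; lower a bit further until the load drops.

```bash
echo '{"motion": [[0, 0, 0.7, 0], [0, 0, 0, 0], [0, 0, 0, 0], [0, 0, 0, 0]]}' > mv.in && python3 -m jog mv.in; echo '{"motion": [[0, 0, 0.7, 0], [0, 0, 0, 0], [0, 0, 0, 0], [0, 0, 0, 0]]}' > mv.in && python3 -m jog mv.in
```

```text
t: 20.57
tcp_pos: [524.7, 267.4, 108.9]
eef_rot: [-0.0, 1.0, 0.0, 0.0]
ft_force: [-1.1, -0.2, -1.9]
grip_width: 49.1
finger_force: 40.0
t: 20.9
tcp_pos: [524.7, 267.5, 108.8]
eef_rot: [-0.0, 1.0, 0.0, 0.0]
ft_force: [-3.6, -1.6, 6.5]
grip_width: 49.5
finger_force: 40.0
```

```bash
echo '{"motion": [[0, 0, 0, 0], [0, 0, 0, 0], [0, 0, 0, 0], [0, 0, 0, 0], [0, 0, 0, 0], [0, 0, -20, 0], [0, 0, -35, 0], [0, 0, -40, 0], [0, 0, -40, 0], [0, 0, -15, 0]]}' > mv.in && python3 -m jog mv.in 88; echo '{"motion": [[0, -15, 0, 0], [3, -30, 0, 0], [3, -35, 0, 0], [3, -35, 0, 0], [4, -35, 0, 0], [4, -35, 0, 0], [4, -35, 0, 0], [4, -35, 0, 0], [4, -35, 0, 0], [4, -35, 0, 0]]}' > mv.in && python3 -m jog mv.in ;echo '{"motion": [[4, -35, 0, 0], [4, -35, 0, 0], [4, -35, 0, 0], [0, -25, 0, 0], [0, -16, 0, 0], [0, 0, 0, 0], [0, 0, 0, 0], [0, 0, 0, 0], [0, 0, 0, 0], [0, 0, 0, 0]]}' > mv.in && python3 -m jog mv.in
python3 - <<'E'
from h import *
p=vision.snapshot("wrist");s=monitor.observe();print(s["tcp_pos"]);rep(p,["mould_plain","cap","mould_ribbed"])
im=np.array(p["image"])[:,:,::-1];print([(np.array(px(p,X))-[200,100])*3.7 for X in([480,-203.5,72],[480,-203.5,20])])
cv2.imwrite("pics/w6.png",cv2.resize(im[100:260,200:400],None,fx=3.7,fy=3.7,interpolation=cv2.INTER_CUBIC))
p=vision.snapshot("scene");rep(p,["mould_plain","cap"])
E
```

```text
t: 21.73
tcp_pos: [525.5, 267.8, 264.8]
eef_rot: [-0.0, 1.0, 0.002, 0.004]
ft_force: [0.5, 0.8, 0.8]
grip_width: 87.7
finger_force: 0.0
t: 22.57
tcp_pos: [490.5, -59.7, 256.0]
eef_rot: [-0.0, 1.0, 0.0, -0.001]
ft_force: [0.8, -0.4, 0.8]
grip_width: 87.6
finger_force: 0.0
t: 23.4
tcp_pos: [479.8, -202.7, 257.6]
eef_rot: [-0.001, 1.0, 0.0, 0.0]
ft_force: [-0.5, 0.2, -0.1]
grip_width: 87.7
finger_force: 0.0
[ 479.83087461 -202.72051768  257.73571131]
mould_plain []
cap []
mould_ribbed [([481.0, -201.0, 12.0], 0.62)]
[array([436.97834865, 384.40972083]), array([438.04692958, 339.59282807])]
mould_plain [([528.0, 267.0, 1.0], 0.55)]
cap [([522.0, 268.0, 51.0], 0.53), ([505.0, 385.0, 1.0], 0.44)]
```

View pics/w6.png

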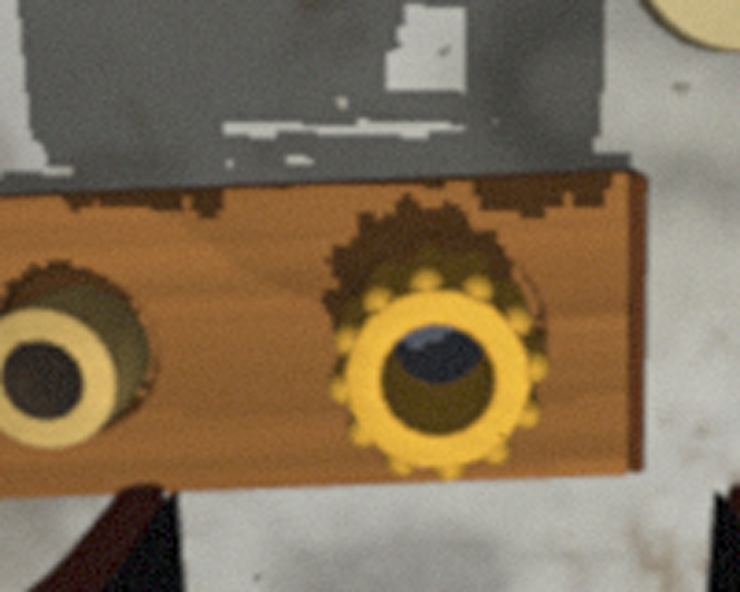

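```bash
echo '{"motion": [[1, 0, 10, 0.07], [0, 0, 30, 0.07], [0, 0, 35, 0], [0, 0, 35, 0], [0, 0, 20, 0], [0, 0, 12, 0], [0, 0, 0, 0], [0, 0, 0, 0], [0, 0, 0, 0]]}' > mv.in && python3 -m jog mv.in; echo '{"motion": [[0, 0, 0, 0], [0, 0, 0, 0], [0, 0, 0, 0], [0, 0, 0, 0], [0, 0, 0, 0], [0, 0, 0, 0], [0, 0, 0, 0], [0, 0, 0, 0]]}' > mv.in && python3 -m jog mv.in 50 40; echo '{"motion": [[0, 0, -5, 0], [0, 0, -10, 0], [0, 0, -15, 0], [0, 0, -15, 0], [0, 0, -5, 0], [0, 0, 0, 0], [0, 0, 0, 0], [0, 0, 0, 0]]}' > mv.in && python3 -m jog mv.in
python3 - <<'E'
from h import *
p=vision.snapshot("wrist");s=monitor.observe();print(s["tcp_pos"],s["eef_rot"])
im=np.array(p["image"])[:,:,::-1]
cv2.imwrite("pics/w7.png",cv2.resize(im[120:300,200:440],None,fx=3.2,fy=3.2,interpolation=cv2.INTER_CUBIC))
x,y=s["tcp_pos"][:2];print([((np.array(px(p,[x,y+d,s["tcp_pos"][2]-43])))-[200,120])*3.2 for d in(0,15,-15)])
E
```

```text
t: 24.5
tcp_pos: [479.6, -204.1, 117.9]
eef_rot: [0.07, 0.998, -0.001, 0.001]
ft_force: [-0.1, -0.3, -0.8]
grip_width: 87.9
finger_force: 0.0
t: 25.17
tcp_pos: [478.8, -204.0, 116.2]
eef_rot: [0.07, 0.998, -0.0, 0.0]
ft_force: [-0.8, -1.6, 3.1]
grip_width: 57.9
finger_force: 40.0
t: 25.83
tcp_pos: [478.2, -203.3, 164.4]
eef_rot: [0.07, 0.998, 0.0, -0.001]
ft_force: [-0.3, 0.6, -5.3]
grip_width: 57.5
finger_force: 40.0
[ 478.19198976 -203.35159323  164.30371132] [ 6.98239492e-02  9.97558604e-01  4.93145878e-04 -1.09744199e-03]
[array([378.22055069, 516.88644942]), array([475.15557536, 504.64492224]), array([282.03550319, 529.03326505])]
```

View pics/w7.png

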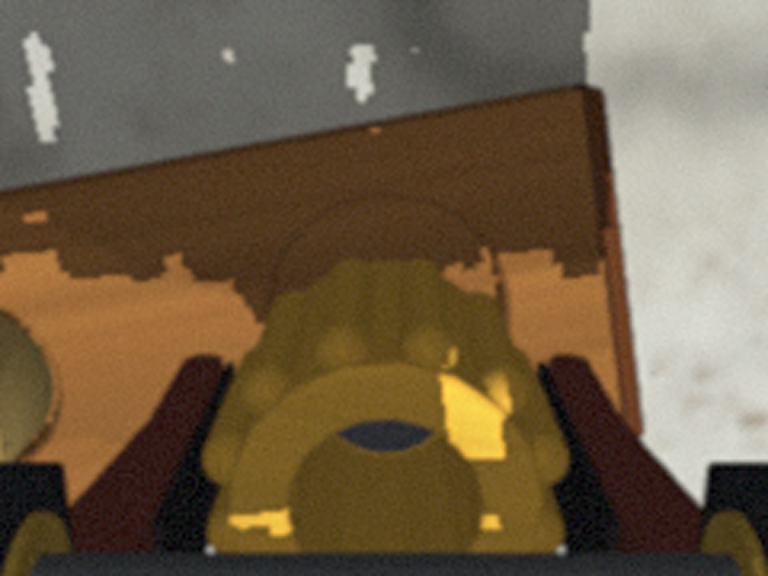

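Two-rib grip (57.5 mm). Carry it to the station.

```bash
echo '{"motion": [[1, 10, 0, 0], [0, 20, 0, 0], [0, 28, 0, 0], [0, 28, 0, 0], [0, 28, 0, 0], [0, 28, 0, 0], [0, 28, 0, 0], [0, 28, 0, 0], [0, 20, 0, 0], [0, 12, 0, 0]]}' > mv.in && python3 -m jog mv.in; echo '{"motion": [[0, 5, 0, 0], [0, 0, 0, 0], [0, 0, 10, 0], [0, 0, 15, 0], [0, 0, 5, 0], [0, 0, 0, 0], [0, 0, 0, 0], [0, 0, 0, 0]]}' > mv.in && python3 -m jog mv.in
python3 - <<'E'
from h import *
p=vision.snapshot("wrist");s=monitor.observe();print(s["tcp_pos"],s["eef_rot"])
im=np.array(p["image"])[:,:,::-1]
cv2.imwrite("pics/w8.png",cv2.resize(im[120:300,200:440],None,fx=3.2,fy=3.2,interpolation=cv2.INTER_CUBIC))
E
```

```text
t: 26.72
tcp_pos: [509.3, 27.1, 165.1]
eef_rot: [0.069, 0.998, 0.001, -0.001]
ft_force: [0.1, -0.2, -5.3]
grip_width: 57.4
finger_force: 40.0
t: 27.38
tcp_pos: [510.7, 28.6, 136.3]
eef_rot: [0.07, 0.998, -0.0, 0.0]
ft_force: [1.0, -0.0, -4.5]
grip_width: 57.7
finger_force: 40.0
[510.8138144   28.77515508 136.55153492] [7.01976484e-02 9.97532894e-01 6.01089431e-07 6.44493594e-04]
```

View pics/w8.png

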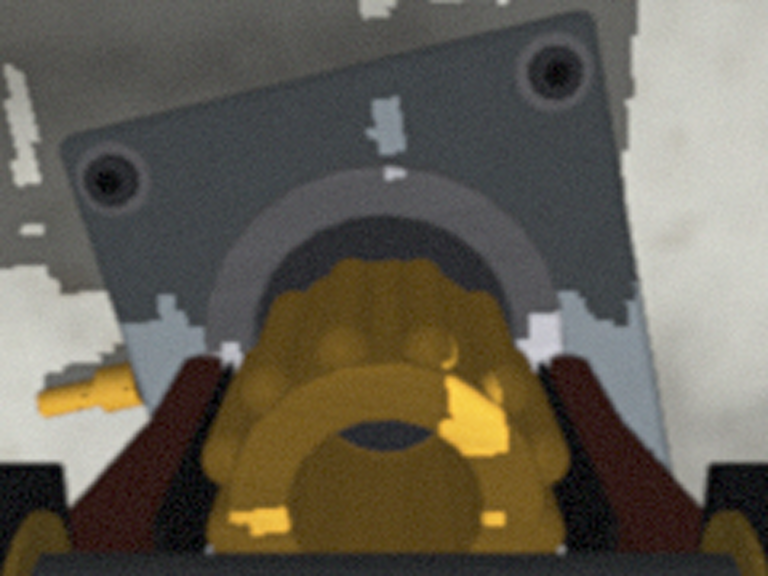

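```bash
echo '{"motion": [[0, 0.7, 8, 0], [0, 0, 6, 0], [0, 0, 3, 0], [0, 0, 1.5, 0], [0, 0, 0, 0], [0, 0, 0, 0], [0, 0, 0, 0]]}' > mv.in && python3 -m jog mv.in; echo '{"motion": [[0, 0, 1, 0], [0, 0, 0, 0], [0, 0, 0, 0], [0, 0, 0, 0]]}' > mv.in && python3 -m jog mv.in;echo '{"motion": [[0, 0, 0.7, 0], [0, 0, 0, 0], [0, 0, 0, 0], [0, 0, 0, 0]]}' > mv.in && python3 -m jog mv.in
```

```text
t: 28.02
tcp_pos: [510.7, 29.9, 117.4]
eef_rot: [0.07, 0.998, 0.0, 0.0]
ft_force: [0.0, -0.1, -5.2]
grip_width: 57.7
finger_force: 40.0
t: 28.35
tcp_pos: [510.6, 29.9, 116.3]
eef_rot: [0.07, 0.998, 0.0, 0.0]
ft_force: [0.5, 0.7, -3.8]
grip_width: 57.8
finger_force: 40.0
t: 28.68
tcp_pos: [510.6, 29.9, 116.2]
eef_rot: [0.07, 0.998, -0.0, 0.0]
ft_force: [-4.7, -0.5, 2.3]
grip_width: 58.0
finger_force: 40.0
```

```bash
echo '{"motion": [[0, 0, 0, 0], [0, 0, 0, 0], [0, 0, 0, 0], [0, 0, 0, 0], [0, 0, 0, 0], [0, 0, -20, 0], [0, 0, -35, 0], [0, 0, -40, 0], [0, 0, -40, 0], [0, 0, -15, 0]]}' > mv.in && python3 -m jog mv.in 88; echo '{"motion": [[0, 0, 0, -0.07], [0, 0, 0, -0.07], [0, 0, 0, 0], [0, 0, 0, 0], [0, 0, 0, 0], [0, 0, 0, 0]]}' > mv.in && python3 -m jog mv.in
python3 - <<'E'
from h import *
p=vision.snapshot("wrist");s=monitor.observe();print(s["tcp_pos"],s["eef_rot"]);rep(p,["mould_ribbed"])
im=np.array(p["image"])[:,:,::-1];print([(np.array(px(p,[509.5,30,z]))-[220,120])*3.7 for z in(72,20)])
cv2.imwrite("pics/w9.png",cv2.resize(im[120:280,220:420],None,fx=3.7,fy=3.7,interpolation=cv2.INTER_CUBIC))
E
```

```text
t: 29.52
tcp_pos: [511.5, 29.9, 272.3]
eef_rot: [0.07, 0.998, 0.0, 0.004]
ft_force: [-0.5, -0.4, -0.3]
grip_width: 88.3
finger_force: 0.0
t: 30.02
tcp_pos: [510.5, 29.9, 265.1]
eef_rot: [0.001, 1.0, 0.0, -0.0]
ft_force: [-0.5, -0.7, -1.1]
grip_width: 87.8
finger_force: 0.0
[510.46813585  29.88426113 265.13762961] [ 4.31493881e-04  9.99999847e-01 -3.90032309e-06 -3.45227443e-04]
mould_ribbed [([510.0, 33.0, 11.0], 0.95), ([526.0, 272.0, 54.0], 0.48)]
[array([366.78129505, 299.30990332]), array([367.28580876, 257.1959894 ])]
```

View pics/w9.png

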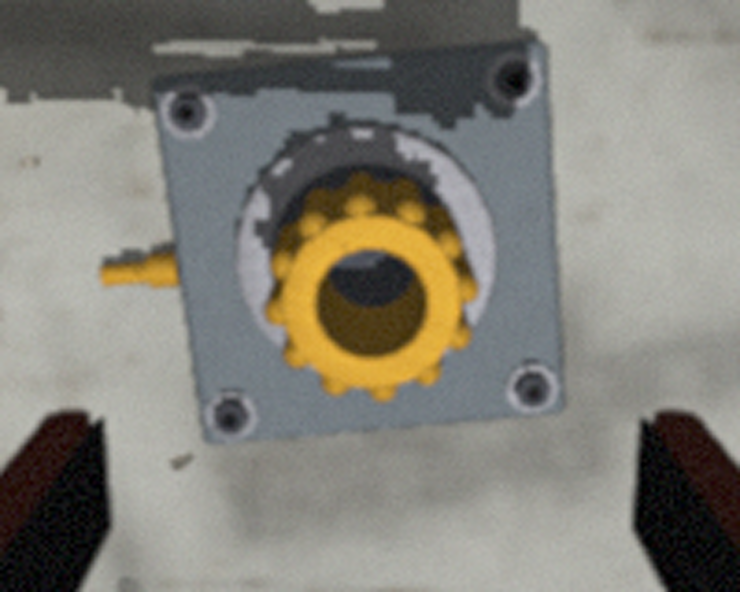

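```bash
echo '{"motion": [[1, 15, 0, 0], [0, 30, 0, 0], [0, 38, 0, 0], [0, 38, 0, 0], [0, 38, 0, 0], [0, 38, 0, 0], [0, 38, 0, 0], [0, 38, 0, 0], [0, 38, 0, 0], [0, 24, 0, 0]]}' > mv.in && python3 -m jog mv.in; echo '{"motion": [[0, 15, 0, 0], [0, 5, 20, 0], [0, 0, 35, 0], [0, 0, 40, 0], [0, 0, 35, 0], [0, 0, 22, 0], [0, 0, 14, 0], [0, 0, 0, 0], [0, 0, 0, 0], [0, 0, 0, 0]]}' > mv.in && python3 -m jog mv.in; echo '{"motion": [[0, 0, 0, 0], [0, 0, 0, 0], [0, 0, 0, 0], [0, 0, 0, 0], [0, 0, 0, 0], [0, 0, 0, 0], [0, 0, 0, 0], [0, 0, 0, 0]]}' > mv.in && python3 -m jog mv.in 36 15;  echo '{"motion": [[0, 0, -15, 0], [0, 0, -30, 0], [0, 0, -35, 0], [0, 0, -30, 0], [0, 0, -10, 0], [0, 0, 0, 0], [0, 0, 0, 0], [0, 0, 0, 0]]}' > mv.in && python3 -m jog mv.in
```

```text
t: 30.95
tcp_pos: [508.6, 368.3, 264.8]
eef_rot: [-0.001, 1.0, 0.0, -0.0]
ft_force: [0.2, -0.4, 0.1]
grip_width: 88.2
finger_force: 0.0
t: 31.78
tcp_pos: [510.4, 385.5, 102.1]
eef_rot: [-0.0, 1.0, 0.001, 0.001]
ft_force: [-0.7, 0.0, 0.7]
grip_width: 88.0
finger_force: 0.0
t: 32.45
tcp_pos: [509.5, 384.9, 99.5]
eef_rot: [-0.0, 1.0, -0.0, -0.0]
ft_force: [0.5, 0.4, -0.8]
grip_width: 41.8
finger_force: 15.0
t: 33.12
tcp_pos: [508.9, 384.5, 216.2]
eef_rot: [-0.0, 1.0, -0.001, -0.002]
ft_force: [-0.4, 0.0, -1.7]
grip_width: 41.6
finger_force: 15.0
```

```bash
echo '{"motion": [[-0.7, -15, 0, 0], [0, -28, 0, 0], [0, -35, 0, 0], [0, -35, 0, 0], [0, -35, 0, 0], [0, -35, 0, 0], [0, -35, 0, 0], [0, -35, 0, 0], [0, -35, 0, 0], [0, -35, 0, 0]]}' > mv.in && python3 -m jog mv.in; echo '{"motion": [[0, -20, 0, 0], [0, -8, 0, 0], [0, -2.7, 0, 0], [0, 0, 10, 0], [0, 0, 20, 0], [0, 0, 12, 0], [0, 0, 5, 0], [0, 0, 0, 0], [0, 0, 0, 0], [0, 0, 0, 0]]}' > mv.in && python3 -m jog mv.in
python3 - <<'E'
from h import *
p=vision.snapshot("wrist");s=monitor.observe();print(s["tcp_pos"])
im=np.array(p["image"])[:,:,::-1]
cv2.imwrite("pics/w10.png",cv2.resize(im[120:300,200:440],None,fx=3.2,fy=3.2,interpolation=cv2.INTER_CUBIC))
E
```

```text
t: 33.95
tcp_pos: [509.1, 60.2, 216.5]
eef_rot: [-0.0, 1.0, -0.0, -0.002]
ft_force: [0.1, 0.2, -1.3]
grip_width: 41.5
finger_force: 15.0
t: 34.78
tcp_pos: [510.6, 31.7, 173.4]
eef_rot: [-0.0, 1.0, 0.0, 0.001]
ft_force: [0.6, 0.7, -1.4]
grip_width: 41.6
finger_force: 15.0
[510.6660108   31.50888571 173.5865987 ]
```

View pics/w10.png

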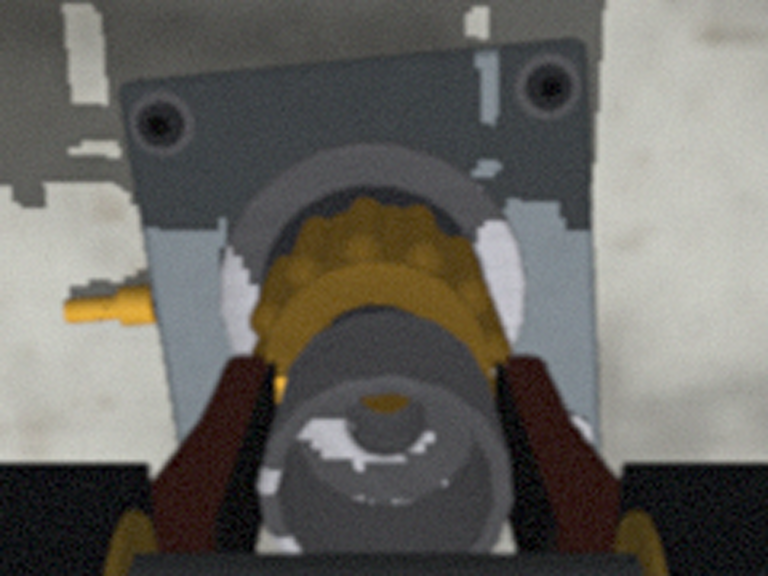

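```bash
echo '{"motion": [[0, 0, 5, 0], [0, 0, 5, 0], [0, 0, 3, 0], [0, 0, 2, 0], [0, 0, 0, 0], [0, 0, 0, 0], [0, 0, 0, 0]]}' > mv.in && python3 -m jog mv.in; echo '{"motion": [[0, 0, 1, 0], [0, 0, 0, 0], [0, 0, 0, 0], [0, 0, 0, 0]]}' > mv.in && python3 -m jog mv.in; echo '{"motion": [[0, 0, 0.7, 0], [0, 0, 0, 0], [0, 0, 0, 0], [0, 0, 0, 0]]}' > mv.in && python3 -m jog mv.in
```

```text
t: 35.42
tcp_pos: [510.3, 31.2, 157.6]
eef_rot: [-0.0, 1.0, -0.0, 0.0]
ft_force: [-0.4, 0.2, -1.4]
grip_width: 41.5
finger_force: 15.0
t: 35.75
tcp_pos: [510.3, 31.2, 156.6]
eef_rot: [-0.0, 1.0, -0.0, 0.0]
ft_force: [-1.4, -0.0, 0.2]
grip_width: 41.7
finger_force: 15.0
t: 36.08
tcp_pos: [510.4, 31.2, 156.4]
eef_rot: [-0.0, 1.0, 0.0, 0.0]
ft_force: [-2.3, 1.2, 4.2]
grip_width: 41.4
finger_force: 15.0
```

```bash
echo '{"motion": [[0, 0, 0, 0], [0, 0, 0, 0], [0, 0, 0, 0], [0, 0, 0, 0], [0, 0, 0, 0], [0, 0, -15, 0], [0, 0, -30, 0], [0, 0, -35, 0], [0, 0, -25, 0], [0, 0, -5, 0]]}' > mv.in && python3 -m jog mv.in 88; echo '{"motion": [[0, 15, 0, 0], [-2, 28, 0, 0], [-3, 36, 0, 0], [-3, 36, 0, 0], [-3, 36, 0, 0], [-3, 36, 0, 0], [0, 28, 0, 0], [0, 15, 0, 0], [0, 6, 0, 0], [0, 0, 0, 0]]}' > mv.in && python3 -m jog mv.in; echo '{"motion": [[0, 0, 0, 0], [0, 0, 0, 0], [0, 0, 0, 0], [0, 0, 0, 0]]}' > mv.in && python3 -m jog mv.in
python3 - <<'E'
from h import *
p=vision.snapshot("wrist");s=monitor.observe();print(s["tcp_pos"]);rep(p,["mould_plain","cap","guide"])
im=np.array(p["image"])[:,:,::-1];print([(np.array(px(p,[525,267.5,z]))-[120,120])*3.2 for z in(65,95)])
cv2.imwrite("pics/w11.png",cv2.resize(im[120:290,120:370],None,fx=3.2,fy=3.2,interpolation=cv2.INTER_CUBIC))
E
```

```text
t: 36.92
tcp_pos: [511.4, 31.2, 271.5]
eef_rot: [-0.0, 1.0, -0.0, 0.004]
ft_force: [0.3, 0.1, 0.3]
grip_width: 87.7
finger_force: 0.0
t: 37.75
tcp_pos: [524.0, 267.7, 264.9]
eef_rot: [-0.001, 1.0, -0.0, -0.001]
ft_force: [0.9, -0.4, -0.1]
grip_width: 87.8
finger_force: 0.0
t: 38.08
tcp_pos: [524.5, 266.0, 266.2]
eef_rot: [0.001, 1.0, 0.0, 0.0]
ft_force: [0.3, -0.4, -0.2]
grip_width: 87.7
finger_force: 0.0
[524.43459942 266.21099694 266.158144  ]
mould_plain [([528.0, 269.0, 1.0], 0.84)]
cap [([524.0, 273.0, 51.0], 0.86)]
guide [([514.0, 29.0, 59.0], 0.92)]
[array([641.61426368, 256.13381167]), array([641.77797612, 282.62832194])]
```

View pics/w11.png

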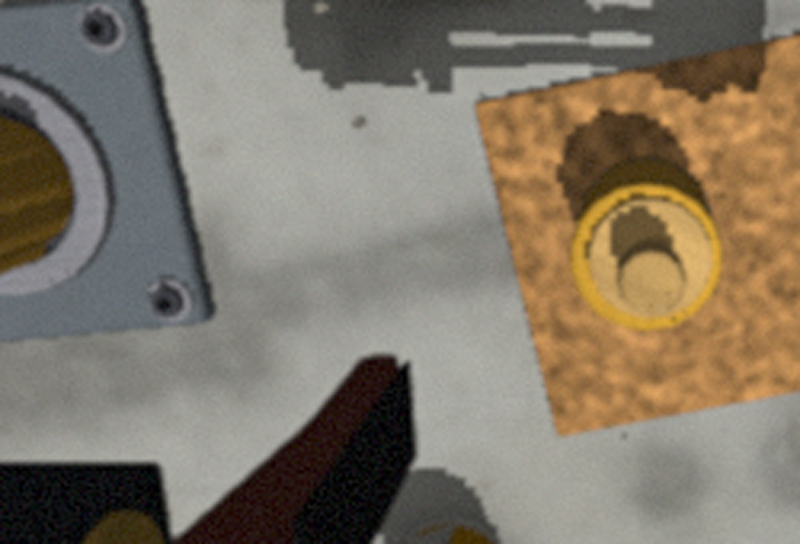

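```bash
echo '{"motion": [[0, 1.3, 20, 0], [0, 0, 35, 0], [0, 0, 40, 0], [0, 0, 35, 0], [0, 0, 17, 0], [0, 0, 10, 0], [0, 0, 0, 0], [0, 0, 0, 0], [0, 0, 0, 0]]}' > mv.in && python3 -m jog mv.in; echo '{"motion": [[0, 0, 0, 0], [0, 0, 0, 0], [0, 0, 0, 0], [0, 0, 0, 0], [0, 0, 0, 0], [0, 0, 0, 0], [0, 0, 0, 0], [0, 0, 0, 0]]}' > mv.in && python3 -m jog mv.in 44 40; echo '{"motion": [[0, 0, -5, 0], [0, 0, -15, 0], [0, 0, -30, 0], [0, 0, -35, 0], [0, 0, -30, 0], [0, 0, -15, 0], [0, 0, 0, 0], [0, 0, 0, 0], [0, 0, 0, 0]]}' > mv.in && python3 -m jog mv.in
```

```text
t: 39.03
tcp_pos: [525.2, 268.9, 111.3]
eef_rot: [-0.0, 1.0, 0.001, 0.002]
ft_force: [0.3, 0.4, 0.8]
grip_width: 87.7
finger_force: 0.0
t: 39.7
tcp_pos: [524.2, 268.2, 109.0]
eef_rot: [-0.0, 1.0, -0.0, -0.0]
ft_force: [-2.1, -1.8, 1.6]
grip_width: 49.4
finger_force: 40.0
t: 40.45
tcp_pos: [523.6, 268.3, 236.0]
eef_rot: [-0.0, 1.0, -0.001, -0.002]
ft_force: [-0.5, 0.5, -5.0]
grip_width: 49.2
finger_force: 40.0
```

```bash
echo '{"motion": [[0, -10, 0, 0], [0, -20, 0, 0], [3, -28, 0, 0], [3, -30, 0, 0], [3, -30, 0, 0], [3, -30, 0, 0], [3, -30, 0, 0], [3, -30, 0, 0], [3, -30, 0, 0], [3, -30, 0, 0]]}' > mv.in && python3 -m jog mv.in; echo '{"motion": [[3, -30, 0, 0], [3, -30, 0, 0], [3, -30, 0, 0], [3, -30, 0, 0], [3, -30, 0, 0], [3, -26, 0, 0], [1.5, -18, 0, 0], [0, -8, 0, 0], [0, -2.5, 0, 0], [0, 0, 0, 0]]}' > mv.in && python3 -m jog mv.in; echo '{"motion": [[0, 0, 20, 0], [0, 0, 30, 0], [0, 0, 30, 0], [0, 0, 15, 0], [0, 0, 8, 0], [0, 0, 0, 0], [0, 0, 0, 0], [0, 0, 0, 0], [0, 0, 0, 0]]}' > mv.in && python3 -m jog mv.in
python3 - <<'E'
from h import *
p=vision.snapshot("wrist");s=monitor.observe();print(s["tcp_pos"])
im=np.array(p["image"])[:,:,::-1]
cv2.imwrite("pics/w12.png",cv2.resize(im[120:300,200:440],None,fx=3.2,fy=3.2,interpolation=cv2.INTER_CUBIC))
for X in([481,-204.5,20],[450,-204.5,20],[481,-173.5,20]): print((np.array(px(p,X))-[200,120])*3.2)
E
```

```text
t: 41.28
tcp_pos: [499.0, -1.4, 236.7]
eef_rot: [-0.0, 1.0, -0.0, -0.002]
ft_force: [-0.3, -0.4, -5.0]
grip_width: 49.0
finger_force: 40.0
t: 42.12
tcp_pos: [480.4, -204.1, 237.7]
eef_rot: [0.0, 1.0, 0.001, -0.001]
ft_force: [0.3, 0.5, -5.6]
grip_width: 49.6
finger_force: 40.0
t: 42.87
tcp_pos: [481.7, -204.2, 138.0]
eef_rot: [-0.0, 1.0, -0.001, 0.002]
ft_force: [-0.4, 0.1, -5.2]
grip_width: 49.2
finger_force: 40.0
[ 481.53516687 -204.22851203  137.70611747]
[379.11280957 341.35923467]
[378.91948459 210.81903988]
[512.3847009  341.43924723]
```

View pics/w12.png

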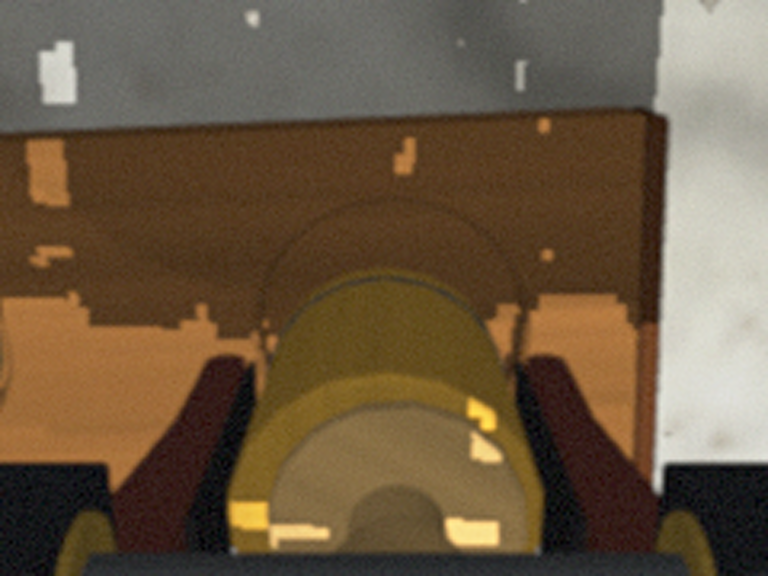

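```bash
echo '{"motion": [[2, 1.7, 0, 0], [0, 0, 6, 0], [0, 0, 6, 0], [0, 0, 5, 0], [0, 0, 2, 0], [0, 0, 0, 0], [0, 0, 0, 0], [0, 0, 0, 0]]}' > mv.in && python3 -m jog mv.in; echo '{"motion": [[0, 0, 1, 0], [0, 0, 0, 0], [0, 0, 0, 0], [0, 0, 0, 0]]}' > mv.in && python3 -m jog mv.in;echo '{"motion": [[0, 0, 0.7, 0], [0, 0, 0, 0], [0, 0, 0, 0], [0, 0, 0, 0]]}' > mv.in && python3 -m jog mv.in
```

```text
t: 43.58
tcp_pos: [478.8, -202.3, 116.7]
eef_rot: [-0.0, 1.0, 0.0, -0.0]
ft_force: [-0.8, 1.0, -5.8]
grip_width: 49.1
finger_force: 40.0
t: 43.92
tcp_pos: [478.9, -202.4, 116.0]
eef_rot: [-0.0, 1.0, -0.0, 0.0]
ft_force: [0.9, -0.5, -4.3]
grip_width: 49.3
finger_force: 40.0
t: 44.25
tcp_pos: [479.0, -202.4, 115.9]
eef_rot: [-0.0, 1.0, -0.0, 0.0]
ft_force: [-2.2, 1.1, 3.7]
grip_width: 49.4
finger_force: 40.0
```

Down on the nest floor (115.9 expected). Release, retreat, and check.

```bash
echo '{"motion": [[0, 0, 0, 0], [0, 0, 0, 0], [0, 0, 0, 0], [0, 0, 0, 0], [0, 0, 0, 0], [0, 0, -20, 0], [0, 0, -35, 0], [0, 0, -40, 0], [0, 0, -40, 0], [0, 0, -15, 0]]}' > mv.in && python3 -m jog mv.in 88; echo '{"motion": [[0, 20, 0, 0], [0, 30, 0, 0], [0, 30, 0, 0], [0, 20, 0, 0], [0, 0, 0, 0], [0, 0, 0, 0], [0, 0, 0, 0], [0, 0, 0, 0], [0, 0, 0, 0]]}' > mv.in && python3 -m jog mv.in
python3 - <<'E'
from h import *
p=vision.snapshot("wrist");s=monitor.observe();print(s["tcp_pos"],s["ft_force"]);rep(p,["mould_plain","cap","mould_ribbed","guide","small_mould"])
im=np.array(p["image"])[:,:,::-1]
q=vision.snapshot("side");rep(q,["mould_plain","cap","mould_ribbed","guide","small_mould","graphite","tape"])
j=np.array(q["image"])[:,:,::-1][150:340,240:440]
cv2.imwrite("pics/w13.png",np.vstack([im[100:280,:],cv2.resize(j,None,fx=2.0,fy=2.0,interpolation=cv2.INTER_CUBIC) if 0 else cv2.copyMakeBorder(cv2.resize(j,None,fx=2.1,fy=2.1,interpolation=cv2.INTER_CUBIC),0,0,0,220,cv2.BORDER_CONSTANT)]))
E
```

```text
t: 45.08
tcp_pos: [479.6, -202.7, 271.9]
eef_rot: [-0.0, 1.0, -0.002, 0.004]
ft_force: [0.5, -0.7, 0.4]
grip_width: 87.8
finger_force: 0.0
t: 45.83
tcp_pos: [478.8, -103.3, 265.0]
eef_rot: [0.001, 1.0, -0.0, -0.0]
ft_force: [0.4, -0.9, -0.8]
grip_width: 87.5
finger_force: 0.0
[ 478.74809179 -103.20571638  264.95485334] [-0.31093594  0.79961839 -0.08301364]
mould_plain [([482.0, -199.0, 10.0], 0.78)]
cap [([477.0, -196.0, 58.0], 0.82)]
mould_ribbed [([513.0, 30.0, 13.0], 0.61)]
guide [([511.0, 27.0, 61.0], 0.74)]
small_mould [([485.0, -315.0, 9.0], 0.72)]
mould_plain [([484.0, -200.0, 14.0], 0.74), ([513.0, 27.0, 17.0], 0.26)]
cap [([480.0, -199.0, 66.0], 0.47)]
mould_ribbed [([515.0, 28.0, 10.0], 0.58)]
guide [([513.0, 32.0, 63.0], 0.71)]
small_mould [([485.0, -316.0, 11.0], 0.6)]
graphite [([368.0, 149.0, 1.0], 0.84)]
tape [([357.0, -114.0, -0.0], 0.93)]
```

View pics/w13.png

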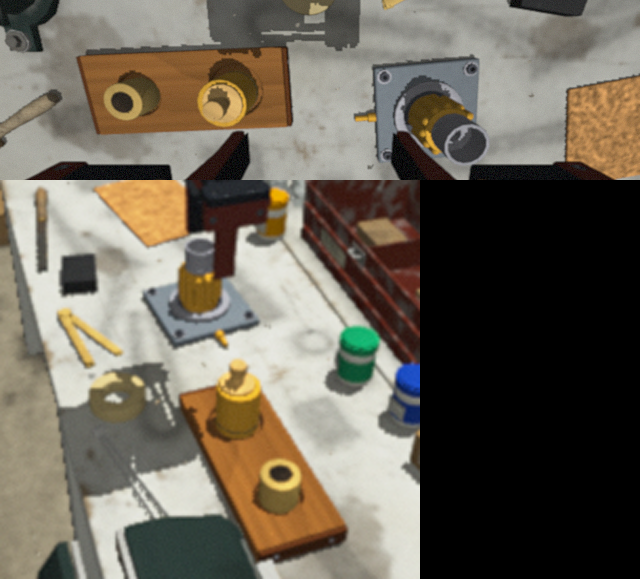

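The picture shows the ribbed mould with the guide upright in the station (side crop ~(200,275)). The plain mould with the cap is upright in the large seat (~(238,400)), and the bystanders have not moved.

```bash
python3 -c "
from station import order;print(order.finish_job())"
```

```text
the job is handed in; nothing more can be done
None
```

The changeover is done and handed in at about 46 s: the ribbed mould stands in the station with the guide ring in its mouth, and the plain mould stands in the large rack seat with the dust cap on. In the last pictures everything was upright and fully down, and the small mould, graphite block and tape roll had not moved.

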